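# Turn the hand fork round in the stacking crate

## Robot

A 6-joint arm with a two-finger parallel gripper is mounted at the origin on the work surface. World frame = base frame: x ahead of the robot, y to its left, z up, the work surface at z = 0. Lengths are in m, angles in rad, forces in N, time in s.
With the tool pointing down it reaches from about 0.35 to 0.975 m from the base axis. Payload 7.1 kg.
Tool frame: the origin (TCP) lies between the finger pads; the fingertips stand 17 mm ahead of it and the grasp point (between the pads) lies 2 mm behind it; z points along the fingers, y is the line along which they close (so a half turn about z gives the same grasp; the last joint's range is limited). The gripper opens to 88 mm and grips with 3 to 60 N. Pads are 20 mm wide; open, the fingers measure 115 mm over their backs; the gripper's body (75 mm by 178 mm) begins 61 mm behind the grasp point.
Start: joints at [-1.205, 0.423, 1.63, -0, 1.089, -0.019], TCP at [0.235, -0.579, 0.218] pointing down, gripper open.
Joint ranges: [-3, 3], [-0.9, 2.11], [0.09, 2.58], [-1.31, 4.45], [0.11, 2.69], [-2.54, 2.54]. Speed limits (rad/s): [2.39, 2.39, 3.01, 3.14, 3.14, 3.14].

## Interface

Orientations are given as a unit quaternion [x, y, z, w].
In Python, from rig import robot, camera, camera_info gives the robot as it stands.
- The arm moves only by the shell command python3 -m crank 'ROWS'. ROWS is JSON, a list of rows, each an object of numbers: "tx", "ty", "tz": the shift along the tool's x, y, z in cm; "wx", "wy", "wz": the turn, a rotation vector about the tool's x, y, z in degrees; "claw": the opening, from -1 (shut) to 1 (fully open). In form: [{"tx": .., "ty": .., "tz": .., "wx": .., "wy": .., "wz": .., "claw": ..}, ...]. A call has 1 to 5 rows; each row shifts and turns the commanded pose from where the row before left it, along the tool's axes as they then stand; what a row does not reach is not made up. A row lasts 1/8 s, in which the tool goes at most 62.5 mm and 10.7 degrees, less where a joint would pass 70% of its speed; a pose out of reach is approached as far as the arm can. A call is refused whole if a number of a shift passes 6.25 or a number of a turn 10.7, either way. A call with a gripper value outside its range is refused whole. The fingers move at their own pace and stop on an object; the grip force is fixed at half the most. Time passes only in rows, so rows that do not move let the fingers close. It gives the time, the measured TCP pose, the force, the opening and the grip force at its end, in the units of the state.
- robot.get_obs(): the state, without advancing time (a new reading comes with each control period).
- camera(name): name is "scene" or "side" or "wrist"; returns the picture (420x560x3 uint8, blue, green, red); there is no depth.
- camera_info(name): a dict with "mtx" (3x3 intrinsics, pixels), "world_to_cam" (4x4, takes a point from world to camera coordinates). Camera axes: x right, y down, z forward; pixel columns grow to the right and rows downward; lengths in m; the calibration is good to about 2 mm. The wrist camera is an equidistant fisheye: a pixel r from the principal point sees the ray r / f radians off the axis. A picture is of the moment at which its call begins: read the wrist's pose just before it. camera_info takes no time and is no camera call; for the wrist camera it gives the pose at the moment of the call.
- robot.sign_off(): hands the job in; it is judged then, once.
The state is a dict: "time_s": time; "qpos": joint angles; "dq": joint speeds; "effort": joint torques, N m; "eef_pos": TCP position; "ee_rot": TCP orientation; "contact_force": force on the tool from outside, world axes, zero at the start; "moment": the same for the moment, N m; "width": finger opening in m; "finger_force": force on a finger pad.
Only numpy, scipy, OpenCV 4.12 (cv2) and the standard library are available. Lean on these libraries where they do the work, as an engineer would, in place of code of your own. Each camera call takes 0.05 s, during which the arm holds its last target. There are 200 camera calls.

## Task

The hand fork lies the wrong way round in the bottom tier of the grey crate, its sharp tines sticking out. Set the terracotta pot that blocks it upright on its saucer, without dropping it, then draw the fork out and put it back the same way up but turned round: tines first, flat on the crate's floor and pushed in until the tips reach the back wall, so that only the end of the handle sticks out. Leave the crate's loose top tier and the other things on the shelf where they are.

Things in the scene. Friction and masses are not known exactly. Their poses are not given: they have to be found in the camera images.
- crate: Grey stacking crate, two tiers in one, fixed. Each: 190 mm wide, 140 deep, 70 high, 5 mm side and back walls, 3 mm floor, front fully open (180 mm wide, 67 high, 63 at the sides). The bottom front edge is bevelled over 14 mm, so things slide in. Origin: middle of the bottom mouth, at shelf height; x runs into the crate (back wall's inner face at x = 135), y to the left, z up.
- top_tier: The crate's third, loose tier (same size, 0.6 kg, 70 mm high), resting slightly offset (up to 11 mm back, 8 mm sideways, a little turned) on the fixed two, 140 to 210 mm above the shelf. Origin: middle of its front edge, underside; axes as the crate's. Not to be shifted.
- fork: Hand fork, about 0.2 kg, 200 mm long, lying flat on its handle and tine tips. Origin: underside, below the root of the tines; x points to the tips (x = 75 mm), z up. Wooden handle x = -125 to -20 mm, 26 mm wide, 24 high. Centre of mass about x = -41 mm. At the start it lies on the bottom tier's floor, tines sticking about 75 mm out of the mouth.
- fork_tips (a point): Tip of the middle tine (fork x = 75 mm, 4 mm above the underside). Three steel tines, each 8 mm thick, straight and parallel along x, 51 mm wide over the outer two; their axes are 14 mm above the underside at the root (x = 2), 12 mm at x = 45, sloping to 4 mm at the tips.
- pot: Empty terracotta pot, about 0.16 kg, 70 mm high, base 44 mm across, rim 62 mm across (a straight collar from 50 to 70 mm high, wall 5 mm). It stands before the crate's mouth, close to the tine tips. Origin: centre of its underside, z up.
- saucer: Terracotta saucer, fixed, 120 mm across and 14 mm high, flat floor 6 mm above the shelf and about 100 mm across. Origin: centre of its underside. It is to the left or the right.
- mug: White ceramic mug, 80 mm across, 90 mm high, handle at its +y side. Origin: centre of its underside. Bystander.
- trowel: Green plastic trowel lying flat, 267 mm long, up to 62 mm wide, 24 mm high. Origin on the underside; x points to the blade's tip at 127 mm, the handle's end is at x = -140 mm. Bystander.
- feed: Green bottle of plant feed with a red cap, 64 mm across, 170 mm high. Origin: centre of its underside. Bystander.
- jar: Amber jar with a brass lid, 72 mm across, 100 mm high. Origin: centre of its underside. Bystander.
There are look-alikes about, which are no part of the job. Leave any green look-alike of the pot alone.

How it is judged:
By the outcome, as a careful person would: the job done as asked, in the order asked, and still so for the second after the job is handed in, with the robot touching nothing.
It also fails if it takes over 72 s, if anything falls off the work surface, if the arm or the gripper's body presses on something with over 40 N, if the wrist force passes 120 N, or if a joint passes its speed limit or range.

## Working session

There is one attempt and no reset: what is moved stays moved. The work goes in short steps, Python scripts to look and compute and a shell command to move; the robot and the scene stay as the last step left them, time stands still between calls to the robot, and variables do not carry over. Pictures are saved under pics/ and viewed, at most 10 in all, crops included, and the job is handed in when it is done.

```bash
mkdir -p pics; ls; python3 - <<'E'
from rig import robot,camera,camera_info
import cv2,numpy as np
o=robot.get_obs();print(o)
for n in["scene","side","wrist"]:
    i=camera_info(n);print(n,np.round(i["mtx"],1).tolist(),np.round(i["world_to_cam"],3).tolist())
    cv2.imwrite(f"pics/{n}0.png",camera(n))
E
```

```text
pics
{'time_s': 0.0, 'qpos': array([-1.20501540e+00,  4.23847500e-01,  1.63068541e+00,  1.50469760e-05,
        1.08859706e+00, -1.90064836e-02]), 'dq': array([-0.0010002 ,  0.00064704, -0.00081549,  0.00158488, -0.00118274,
        0.00036557]), 'effort': array([-2.13492662e-03, -5.44621933e+01, -2.73670954e+01,  6.41915970e-02,
        2.27677077e-02, -1.62180290e-04]), 'eef_pos': array([ 0.23442342, -0.57876215,  0.21679935]), 'ee_rot': array([ 9.81549728e-01,  1.91205495e-01, -1.26045388e-04, -7.58280792e-04]), 'contact_force': array([-0.04637925,  0.39642297,  0.14569207]), 'moment': array([ 0.0139645 , -0.03566674,  0.04812925]), 'finger_force': 0.0, 'width': 0.08749749960593581}
scene [[452.4, 0.0, 284.2], [0.0, 452.4, 214.1], [0.0, 0.0, 1.0]] [[0.998, 0.064, 0.014, -0.573], [0.054, -0.681, -0.73, 0.029], [-0.037, 0.729, -0.683, 1.531], [0.0, 0.0, 0.0, 1.0]]
side [[430.8, 0.0, 273.4], [0.0, 430.8, 203.3], [0.0, 0.0, 1.0]] [[-0.926, -0.377, 0.016, 0.503], [-0.271, 0.638, -0.721, 0.262], [0.262, -0.672, -0.693, 1.367], [0.0, 0.0, 0.0, 1.0]]
wrist [[325.2, 0.0, 277.3], [0.0, 325.2, 209.5], [0.0, 0.0, 1.0]] [[0.374, -0.927, -0.002, -0.624], [-0.897, -0.363, 0.253, -0.03], [-0.235, -0.094, -0.967, 0.39], [0.0, 0.0, 0.0, 1.0]]
```

View pics/scene0.png

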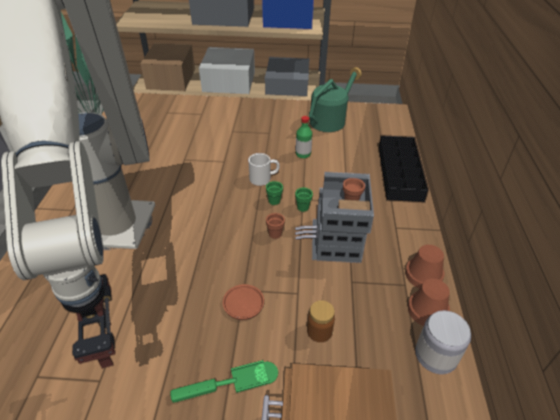

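View pics/side0.png

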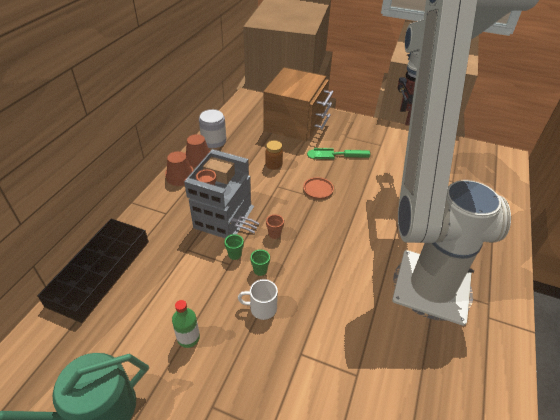

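Scene view: the grey crate is at (343,220) with its mouth facing the robot. Tines stick out at (307,232), the terracotta pot is at (276,225) and the saucer at (243,302). There are green pots at (274,193) and (303,199), a mug, feed, jar and trowel, and a look-alike fork in the wooden box at (272,405). The pot candidates are (276,225), the terracotta piece in the top tier at (353,187), and the stacked pots at right (428,265). Only (276,225) stands before the mouth near the tine tips. I'll confirm that in crops.

```bash
cat >h.py <<'E'
from rig import robot,camera,camera_info
import cv2,numpy as np
def ray(n,uv,info=None):
    i=info or camera_info(n);M=np.array(i["world_to_cam"]);R=M[:3,:3];K=np.array(i["mtx"])
    x=(uv[0]-K[0,2])/K[0,0];y=(uv[1]-K[1,2])/K[1,1]
    if n=="wrist":
        r=np.hypot(x,y);s=np.sin(r)/r if r>1e-9 else 1;d=np.array([x*s,y*s,np.cos(r)])
    else:d=np.array([x,y,1.])
    d=R.T@d;return -R.T@M[:3,3],d/np.linalg.norm(d)
def plane(n,uv,z,info=None):
    o,d=ray(n,uv,info);return o+d*(z-o[2])/d[2]
def tri(obs):
    A=np.zeros((3,3));b=np.zeros(3);rs=[ray(*q) for q in obs]
    for o,d in rs:
        P=np.eye(3)-np.outer(d,d);A+=P;b+=P@o
    p=np.linalg.solve(A,b);return p,[np.linalg.norm((np.eye(3)-np.outer(d,d))@(p-o))*1e3 for o,d in rs]
def proj(n,p,info=None):
    i=info or camera_info(n);M=np.array(i["world_to_cam"]);K=np.array(i["mtx"]);q=M[:3,:3]@np.array(p)+M[:3,3]
    if n=="wrist":
        t=np.hypot(q[0],q[1]);a=np.arctan2(t,q[2])/max(t,1e-9);x,y=q[0]*a,q[1]*a
    else:x,y=q[0]/q[2],q[1]/q[2]
    return K[0,0]*x+K[0,2],K[1,1]*y+K[1,2]
def crop(im,x0,y0,x1,y1,s,step,fn):
    c=cv2.resize(im[y0:y1,x0:x1],None,fx=s,fy=s,interpolation=cv2.INTER_CUBIC)
    for u in range(-(-x0//step)*step,x1,step):
        cv2.line(c,((u-x0)*s,0),((u-x0)*s,6),(0,255,255),1);cv2.putText(c,str(u),((u-x0)*s,16),0,.35,(0,255,255),1)
    for v in range(-(-y0//step)*step,y1,step):
        cv2.line(c,(0,(v-y0)*s),(6,(v-y0)*s),(0,255,255),1);cv2.putText(c,str(v),(8,(v-y0)*s+4),0,.35,(0,255,255),1)
    cv2.imwrite(fn,c)
def terra(im):
    h=cv2.cvtColor(im,cv2.COLOR_BGR2HSV);return cv2.inRange(h,(0,130,40),(10,255,255))
E
python3 - <<'E'
from h import *
S=cv2.imread("pics/scene0.png");D=cv2.imread("pics/side0.png")
crop(S,260,165,385,265,6,10,"pics/sc1.png");crop(D,180,145,300,260,5,10,"pics/sd1.png")
for n,im in(("scene",S),("side",D)):
    cs,_=cv2.findContours(terra(im),cv2.RETR_EXTERNAL,cv2.CHAIN_APPROX_NONE)
    for c in cs:
        if cv2.contourArea(c)>60:
            x,y,w,h=cv2.boundingRect(c);e=cv2.fitEllipse(c);print(n,(x,y,w,h),cv2.contourArea(c),np.round(e[0],1),np.round(plane(n,e[0],.012),3))
E
```

```text
scene (223, 284, 41, 35) 1035.0 [243.  301.3] [ 0.475 -0.297  0.012]
scene (406, 245, 43, 74) 1918.0 [427.9 283.3] [ 1.014 -0.192  0.012]
scene (266, 214, 18, 24) 275.5 [274.7 223.9] [0.54  0.024 0.012]
scene (344, 179, 20, 20) 276.0 [353.  188.1] [0.812 0.234 0.012]
side (175, 300, 12, 13) 102.5 [180.5 305.6] [0.69  0.376 0.012]
side (266, 215, 18, 24) 278.0 [274.3 224.9] [ 0.556 -0.04   0.012]
side (303, 178, 31, 21) 457.5 [318.1 187.5] [ 0.474 -0.292  0.012]
side (196, 169, 20, 15) 185.5 [206.4 175.9] [ 0.906 -0.183  0.012]
side (165, 134, 45, 52) 1142.0 [184.9 159.9] [ 1.038 -0.239  0.012]
```

View pics/sc1.png

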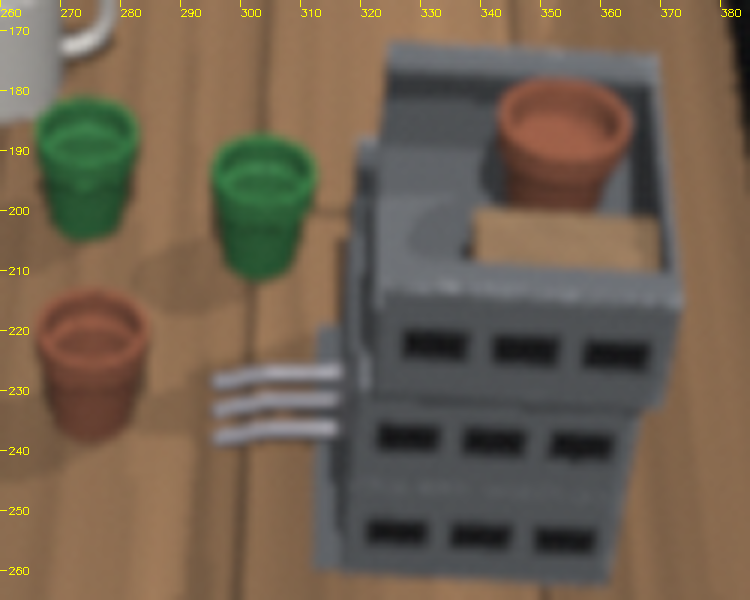

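View pics/sd1.png

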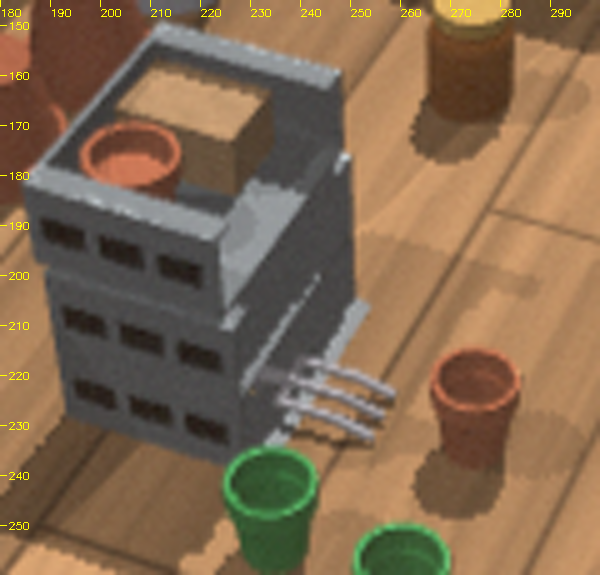

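The crops show the terracotta pot standing clear of the tine tips. The tips are at scene (296,228/233/238) and side (258.6,223.7), (256.6,228.4), (254.4,232.6). The green pots are left of it.

```bash
python3 - <<'E'
from h import *
for nm,a,b in[("tipL",(295.8,228.5),(254.4,232.6)),("tipM",(295.8,233.3),(256.6,228.4)),("tipR",(295.8,238),(258.6,223.7)),
 ("crateFR",(312.7,259.7),(253.6,206.6)),("crateFL",(313.2,219.7),(233,234)),("potrim",(275.5,221),(275,222.3)),("potbase",(274.5,235),(275,236)),
 ("greenA rim",(303.8,194),(234.4,241.5)),("greenB rim",(274,188),(260,256)),("topFR",(323,215),(248.5,160.5))]:
    p,e=tri([("scene",a),("side",b)]);print(nm,np.round(p*1000),np.round(e,1))
print("saucer z=14 plane",plane("scene",(243,301.3),.014),plane("side",(318.1,187.5),.014))
for n,u in(("scene",(312.7,259.7)),("scene",(313.2,219.7)),("side",(253.6,206.6)),("side",(233,234))):print(n,np.round(plane(n,u,0.003)*1000))
for n,u in(("scene",(275.5,221)),("side",(275,222.3))):print("rim",np.round(plane(n,u,0.07)*1000))
E
```

```text
tipL [611.  15.   4.] [1.2 1.2]
tipM [612.  -7.   4.] [1.1 1.1]
tipR [613. -30.   5.] [0.6 0.6]
crateFR [ 670. -112.   -4.] [1.1 1.1]
crateFL [671.  56.  12.] [1.7 1.7]
potrim [544. -11.  59.] [1.4 1.4]
potbase [541.  -9.  -8.] [0.7 0.7]
greenA rim [632. 125.  64.] [0.9 0.9]
greenB rim [529. 149.  65.] [0.8 0.8]
topFR [ 689. -122.  201.] [0.3 0.3]
saucer z=14 plane [ 0.47528668 -0.29866113  0.014     ] [ 0.47352629 -0.28984101  0.014     ]
scene [ 671. -117.    3.]
scene [669.  64.   3.]
side [ 666. -105.    3.]
side [676.  49.   3.]
rim [546. -22.  70.]
rim [539.  -1.  70.]
```

```bash
python3 -m crank '[{"wz":10.7},{"wz":10.7},{"wz":0.6},{}]'; python3 -c "
from rig import robot;o=robot.get_obs();print(o['qpos'],o['ee_rot'],o['eef_pos'])"
```

```text
[-1.20500822e+00  4.23686127e-01  1.63052037e+00  2.33932562e-05
  1.08861722e+00 -1.90205004e-02] [ 9.81548176e-01  1.91214015e-01 -9.59853931e-05 -6.08092717e-04] [ 0.23446893 -0.57886193  0.21696495]schema error: expected keys tx, ty, tz, wx, wy, wz, claw
```

```bash
python3 -m crank '[{"tx":0,"ty":0,"tz":0,"wx":0,"wy":0,"wz":10.7,"claw":1},{"tx":0,"ty":0,"tz":0,"wx":0,"wy":0,"wz":10.7,"claw":1},{"tx":0,"ty":0,"tz":0,"wx":0,"wy":0,"wz":0.6,"claw":1},{"tx":0,"ty":0,"tz":0,"wx":0,"wy":0,"wz":0,"claw":1}]'; python3 -c "
from rig import robot;o=robot.get_obs();print(o['qpos'],o['ee_rot'],o['eef_pos'])"
```

```text
time_s: 0.65
eef_pos: [0.2346, -0.5792, 0.2174]
ee_rot: [1.0, 0.002, -0.0, -0.0]
contact_force: [-0.4, 0.5, -0.3]
width: 0.0877
finger_force: 0.0
[-1.20498236e+00  4.23275388e-01  1.63005552e+00 -1.49308499e-06
  1.08861281e+00  3.61608499e-01] [ 9.99997773e-01  2.10307974e-03 -6.30628365e-05 -1.63814164e-04] [ 0.2345931  -0.57916035  0.21740427]
```

```bash
R='{"tx":2.85,"ty":-5.2,"tz":0,"wx":0,"wy":0,"wz":0,"claw":1}'; true
python3 -m crank '[{"tx":2.85,"ty":-5.2,"tz":0,"wx":0,"wy":0,"wz":0,"claw":1},{"tx":2.85,"ty":-5.2,"tz":0,"wx":0,"wy":0,"wz":0,"claw":1},{"tx":2.85,"ty":-5.2,"tz":0,"wx":0,"wy":0,"wz":0,"claw":1},{"tx":2.85,"ty":-5.2,"tz":0,"wx":0,"wy":0,"wz":0,"claw":1},{"tx":2.85,"ty":-5.2,"tz":0,"wx":0,"wy":0,"wz":0,"claw":1}]' >/dev/null
python3 -m crank '[{"tx":2.85,"ty":-5.2,"tz":0,"wx":0,"wy":0,"wz":0,"claw":1},{"tx":2.85,"ty":-5.2,"tz":0,"wx":0,"wy":0,"wz":0,"claw":1},{"tx":2.85,"ty":-5.2,"tz":0,"wx":0,"wy":0,"wz":0,"claw":1},{"tx":2.85,"ty":-5.2,"tz":0,"wx":0,"wy":0,"wz":0,"claw":1},{"tx":2.85,"ty":-5.2,"tz":0,"wx":0,"wy":0,"wz":0,"claw":1}]'
python3 - <<'E'
from h import *
i=camera_info("wrist");im=camera("wrist");cv2.imwrite("pics/w1.png",im)
import pickle;pickle.dump(i,open("w1.pkl","wb"))
print(proj("wrist",(.543,-.009,.07),i),robot.get_obs()["eef_pos"])
cs,_=cv2.findContours(terra(im),cv2.RETR_EXTERNAL,cv2.CHAIN_APPROX_NONE)
for c in cs:
    if cv2.contourArea(c)>200:print(cv2.boundingRect(c),cv2.contourArea(c))
E
```

```text
time_s: 1.9
eef_pos: [0.52, -0.0572, 0.2178]
ee_rot: [1.0, 0.002, 0.0, 0.0]
contact_force: [1.6, -0.8, -0.2]
width: 0.0879
finger_force: 0.0
(np.float64(229.1234456671695), np.float64(173.49412727011406)) [ 0.52312868 -0.0522182   0.2181274 ]
(57, 388, 321, 32) 4872.5
(388, 323, 35, 21) 357.0
(504, 256, 56, 49) 851.0
(0, 256, 50, 37) 485.5
(363, 238, 66, 57) 1048.0
(127, 238, 65, 56) 960.5
(410, 178, 76, 83) 4606.5
(196, 141, 56, 58) 2395.5
```

View pics/w1.png

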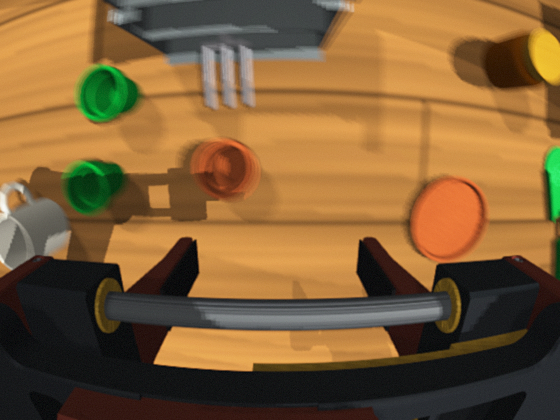

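The wrist view (slightly blurred) shows the pot rim at (224,168), tine tips at (212,105), (229,107) and (248,104), the saucer at (448,219), and the crate's floor edge from (168,60) to (322,55). I'll measure again on a settled picture.

```bash
python3 - <<'E'
from h import *
import pickle
i=camera_info("wrist");im=camera("wrist");pickle.dump(i,open("w2.pkl","wb"));cv2.imwrite("pics/w2.png",im)
cs,_=cv2.findContours(terra(im),cv2.RETR_EXTERNAL,cv2.CHAIN_APPROX_NONE)
for c in cs:
    x,y,w,h=cv2.boundingRect(c)
    if y<225 and cv2.contourArea(c)>1000:
        # rays of outline on the planes, minEnclosingCircle there
        for z in(.014,.07):
            P=np.array([plane("wrist",p[0],z,i)[:2]*1000 for p in c],np.float32);print((x,y,w,h),z,np.round(cv2.minEnclosingCircle(P),1) if 0 else cv2.minEnclosingCircle(P),robot.get_obs()["eef_pos"])
crop(im,150,20,350,210,4,10,"pics/w2c.png")
E
ls pics
```

```text
(419, 183, 73, 82) 0.014 ((472.88543701171875, -290.8103332519531), 61.213096618652344) [ 0.52155093 -0.0547991   0.21786155]
(419, 183, 73, 82) 0.07 ((490.7481384277344, -254.78367614746094), 51.99404525756836) [ 0.52155093 -0.0547991   0.21786155]
(206, 145, 61, 61) 0.014 ((535.7960815429688, -3.0743470191955566), 36.27588653564453) [ 0.52155093 -0.0547991   0.21786155]
(206, 145, 61, 61) 0.07 ((544.18408203125, -10.38259506225586), 30.812482833862305) [ 0.52155093 -0.0547991   0.21786155]
sc1.png
scene0.png
sd1.png
side0.png
w1.png
w2.png
w2c.png
wrist0.png
```

View pics/w2c.png

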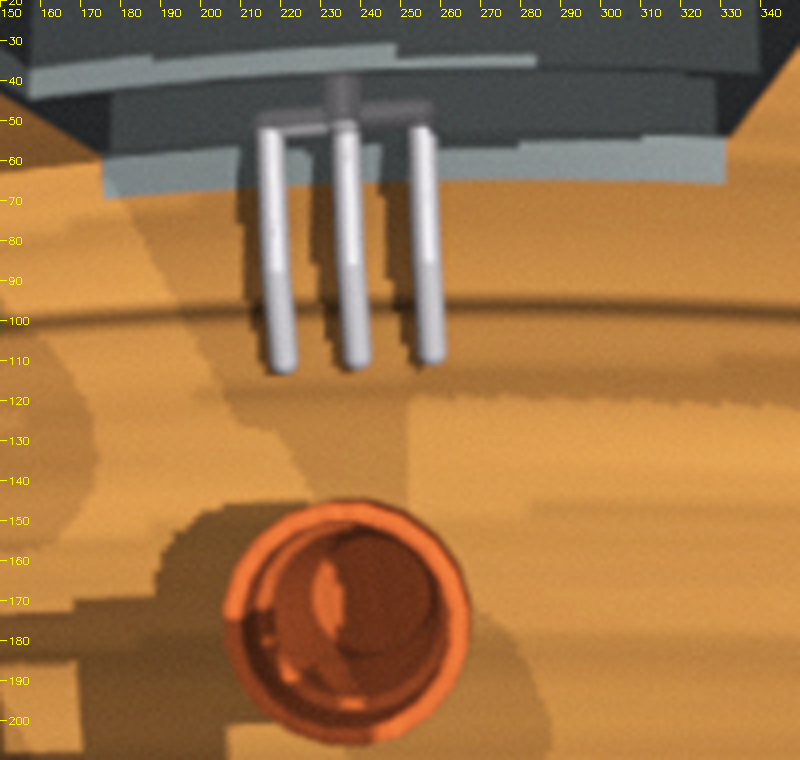

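The close view is sharp: pot rim centre (238,175) and tine tips (221,112), (239,111) and (258,110). The crate's front edge runs (177,69) to (331,65), and the fork's shoulder is just inside the mouth.

```bash
python3 - <<'E'
from h import *
import pickle
i=pickle.load(open("w2.pkl","rb"))
for nm,u,z in[("tipL",(221,112.5),7),("tipM",(239.5,111.5),7),("tipR",(258,110),7),("rootL",(217.5,52),17),("rootM",(236.5,51),17),("rootR",(255.5,52),17),("FL",(176,69),0),("FR",(331,66),0),("inL",(178,57),3),("inR",(329,54),3)]:
    print(nm,np.round(plane("wrist",u,z/1e3,i)*1000,1))
o=robot.get_obs();print(o["eef_pos"],o["qpos"])
E
```

```text
tipL [609.5  14.8   7. ]
tipM [610.2  -7.    7. ]
tipR [611.7 -28.4   7. ]
rootL [680.2  17.5  17. ]
rootM [680.4  -4.3  17. ]
rootR [678.6 -25.8  17. ]
FL [666.4  72.1   0. ]
FR [ 666.9 -113.6    0. ]
inL [680.8  68.9   3. ]
inR [ 681.1 -110.8    3. ]
[ 0.52155093 -0.0547991   0.21786155] [-1.28000382e-01  2.74777728e-01  1.85206577e+00  1.21995057e-03
  1.01300246e+00  1.43344087e+00]
```

```bash
python3 -m crank '[{"tx":2.3,"ty":-4.6,"tz":2,"wx":0,"wy":0,"wz":0,"claw":1},{"tx":0,"ty":0,"tz":5,"wx":0,"wy":0,"wz":0,"claw":1},{"tx":0,"ty":0,"tz":0,"wx":0,"wy":0,"wz":0,"claw":1},{"tx":0,"ty":0,"tz":0,"wx":0,"wy":0,"wz":0,"claw":1},{"tx":0,"ty":0,"tz":0,"wx":0,"wy":0,"wz":0,"claw":1}]'
```

```text
time_s: 2.62
eef_pos: [0.5432, -0.0138, 0.1495]
ee_rot: [1.0, 0.0, 0.001, 0.0]
contact_force: [-0.1, 0.5, -0.3]
width: 0.0874
finger_force: 0.0
```

```bash
python3 -m crank '[{"tx":0.1,"ty":-0.4,"tz":4,"wx":0,"wy":0,"wz":0,"claw":1},{"tx":0,"ty":0,"tz":4,"wx":0,"wy":0,"wz":0,"claw":1},{"tx":0,"ty":0,"tz":1.3,"wx":0,"wy":0,"wz":0,"claw":1},{"tx":0,"ty":0,"tz":0,"wx":0,"wy":0,"wz":0,"claw":1}]' && python3 -m crank '[{"tx":0,"ty":0,"tz":0,"wx":0,"wy":0,"wz":0,"claw":-1},{"tx":0,"ty":0,"tz":0,"wx":0,"wy":0,"wz":0,"claw":-1},{"tx":0,"ty":0,"tz":0,"wx":0,"wy":0,"wz":0,"claw":-1},{"tx":0,"ty":0,"tz":0,"wx":0,"wy":0,"wz":0,"claw":-1},{"tx":0,"ty":0,"tz":0,"wx":0,"wy":0,"wz":0,"claw":-1}]'
```

```text
time_s: 3.12
eef_pos: [0.5434, -0.0093, 0.055]
ee_rot: [1.0, 0.0, -0.0, -0.0]
contact_force: [0.4, -0.5, -0.6]
width: 0.0877
finger_force: 0.0
time_s: 3.75
eef_pos: [0.544, -0.0092, 0.0554]
ee_rot: [1.0, 0.0, 0.001, 0.0]
contact_force: [-0.5, -1.1, 6.1]
width: 0.0599
finger_force: 30.0
```

```bash
python3 -m crank '[{"tx":0,"ty":0,"tz":-2,"wx":0,"wy":0,"wz":0,"claw":-1},{"tx":0,"ty":0,"tz":-4,"wx":0,"wy":0,"wz":0,"claw":-1},{"tx":-0.6,"ty":2,"tz":0,"wx":0,"wy":0,"wz":0,"claw":-1},{"tx":-1,"ty":4,"tz":0,"wx":0,"wy":0,"wz":0,"claw":-1},{"tx":-1,"ty":4,"tz":0,"wx":0,"wy":0,"wz":0,"claw":-1}]' && python3 -m crank '[{"tx":-1,"ty":4,"tz":0,"wx":0,"wy":0,"wz":0,"claw":-1},{"tx":-1,"ty":4,"tz":0,"wx":0,"wy":0,"wz":0,"claw":-1},{"tx":-1,"ty":4,"tz":0,"wx":0,"wy":0,"wz":0,"claw":-1},{"tx":-1,"ty":4,"tz":0,"wx":0,"wy":0,"wz":0,"claw":-1},{"tx":-0.5,"ty":2.2,"tz":0,"wx":0,"wy":0,"wz":0,"claw":-1}]' && python3 -m crank '[{"tx":0,"ty":0,"tz":0,"wx":0,"wy":0,"wz":0,"claw":-1},{"tx":0,"ty":0,"tz":0,"wx":0,"wy":0,"wz":0,"claw":-1},{"tx":0,"ty":0,"tz":2,"wx":0,"wy":0,"wz":0,"claw":-1},{"tx":0,"ty":0,"tz":0,"wx":0,"wy":0,"wz":0,"claw":-1},{"tx":0,"ty":0,"tz":0,"wx":0,"wy":0,"wz":0,"claw":-1}]'
python3 - <<'E'
from h import *
cv2.imwrite("pics/s2.png",camera("side"));print(robot.get_obs()["width"],robot.get_obs()["eef_pos"])
S=cv2.imread("pics/s2.png");crop(S,240,110,400,230,5,10,"pics/s2c.png")
E
```

```text
time_s: 4.38
eef_pos: [0.5167, -0.1097, 0.1145]
ee_rot: [1.0, 0.001, -0.0, -0.0]
contact_force: [0.6, 0.5, -1.9]
width: 0.0604
finger_force: 30.0
time_s: 5.0
eef_pos: [0.4715, -0.2927, 0.1143]
ee_rot: [1.0, -0.0, -0.0, -0.0]
contact_force: [-1.2, -0.5, -2.1]
width: 0.0602
finger_force: 30.0
time_s: 5.62
eef_pos: [0.4727, -0.2904, 0.0949]
ee_rot: [1.0, 0.001, -0.0, -0.0]
contact_force: [0.0, -0.3, -1.8]
width: 0.0606
finger_force: 30.0
0.06055957804176164 [ 0.47285202 -0.29072647  0.09511064]
```

View pics/s2c.png

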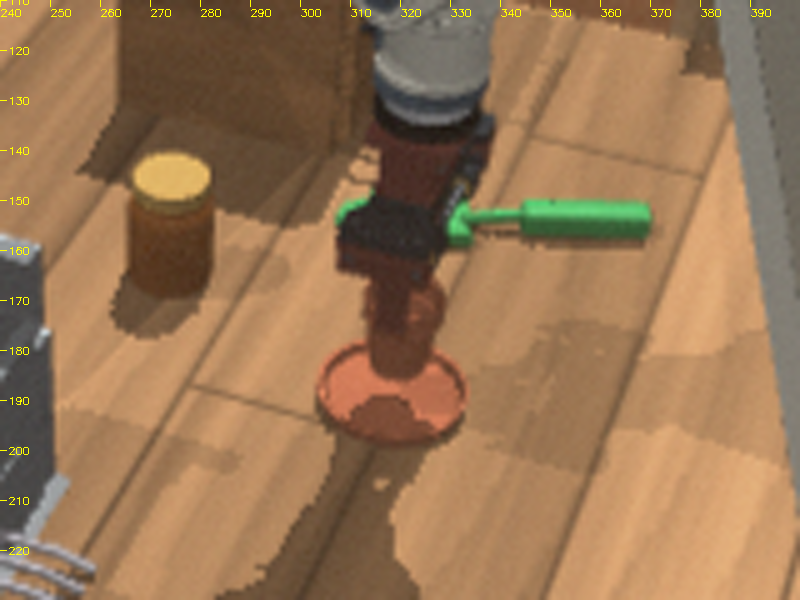

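The pot hangs upright over the saucer. I'll lower it gently.

```bash
python3 -m crank '[{"tx":0,"ty":0,"tz":2,"wx":0,"wy":0,"wz":0,"claw":-1},{"tx":0,"ty":0,"tz":0.9,"wx":0,"wy":0,"wz":0,"claw":-1},{"tx":0,"ty":0,"tz":0.2,"wx":0,"wy":0,"wz":0,"claw":-1},{"tx":0,"ty":0,"tz":0,"wx":0,"wy":0,"wz":0,"claw":-1},{"tx":0,"ty":0,"tz":0,"wx":0,"wy":0,"wz":0,"claw":-1}]' ; python3 -m crank '[{"tx":0,"ty":0,"tz":0.15,"wx":0,"wy":0,"wz":0,"claw":-1},{"tx":0,"ty":0,"tz":0,"wx":0,"wy":0,"wz":0,"claw":-1},{"tx":0,"ty":0,"tz":0,"wx":0,"wy":0,"wz":0,"claw":-1}]'
```

```text
time_s: 6.3
eef_pos: [0.4727, -0.2913, 0.0641]
ee_rot: [1.0, 0.0, 0.0, 0.0]
contact_force: [-0.0, -0.1, -2.1]
width: 0.0604
finger_force: 30.0
time_s: 6.68
eef_pos: [0.4724, -0.2911, 0.0621]
ee_rot: [1.0, 0.0, 0.0, 0.0]
contact_force: [-0.4, 0.7, -1.2]
width: 0.0601
finger_force: 30.0
```

```bash
python3 -m crank '[{"tx":0,"ty":0,"tz":0.1,"wx":0,"wy":0,"wz":0,"claw":-1},{"tx":0,"ty":0,"tz":0,"wx":0,"wy":0,"wz":0,"claw":-1},{"tx":0,"ty":0,"tz":0,"wx":0,"wy":0,"wz":0,"claw":-1}]' ; python3 -m crank '[{"tx":0,"ty":0,"tz":0.1,"wx":0,"wy":0,"wz":0,"claw":-1},{"tx":0,"ty":0,"tz":0,"wx":0,"wy":0,"wz":0,"claw":-1},{"tx":0,"ty":0,"tz":0,"wx":0,"wy":0,"wz":0,"claw":-1}]'
```

```text
time_s: 7.05
eef_pos: [0.4726, -0.2912, 0.0614]
ee_rot: [1.0, 0.0, 0.0, 0.0]
contact_force: [-1.2, -0.1, 4.5]
width: 0.0605
finger_force: 30.0
time_s: 7.42
eef_pos: [0.4728, -0.2913, 0.0613]
ee_rot: [1.0, 0.0, 0.0, 0.0]
contact_force: [-2.3, 1.9, 13.1]
width: 0.0601
finger_force: 30.0
```

```bash
python3 -m crank '[{"tx":0,"ty":0,"tz":-0.1,"wx":0,"wy":0,"wz":0,"claw":-1},{"tx":0,"ty":0,"tz":0,"wx":0,"wy":0,"wz":0,"claw":-0.2},{"tx":0,"ty":0,"tz":0,"wx":0,"wy":0,"wz":0,"claw":1},{"tx":0,"ty":0,"tz":0,"wx":0,"wy":0,"wz":0,"claw":1},{"tx":0,"ty":0,"tz":0,"wx":0,"wy":0,"wz":0,"claw":1}]' ; python3 -m crank '[{"tx":0,"ty":0,"tz":0,"wx":0,"wy":0,"wz":0,"claw":1},{"tx":0,"ty":0,"tz":0,"wx":0,"wy":0,"wz":0,"claw":1},{"tx":0,"ty":0,"tz":-3,"wx":0,"wy":0,"wz":0,"claw":1},{"tx":0,"ty":0,"tz":-5,"wx":0,"wy":0,"wz":0,"claw":1},{"tx":0,"ty":0,"tz":-6,"wx":0,"wy":0,"wz":0,"claw":1}]'
```

```text
time_s: 8.05
eef_pos: [0.4722, -0.291, 0.0608]
ee_rot: [1.0, 0.0, -0.0, -0.0]
contact_force: [-0.5, -0.1, -0.8]
width: 0.0859
finger_force: 0.0
time_s: 8.68
eef_pos: [0.4716, -0.2906, 0.2017]
ee_rot: [1.0, 0.0, -0.001, -0.001]
contact_force: [0.9, -0.5, -0.0]
width: 0.0877
finger_force: 0.0
```

```bash
python3 -m crank '[{"tx":0,"ty":0,"tz":0,"wx":0,"wy":0,"wz":-10.7,"claw":1},{"tx":0,"ty":0,"tz":0,"wx":0,"wy":0,"wz":-10.7,"claw":1},{"tx":0,"ty":0,"tz":0,"wx":0,"wy":0,"wz":-10.7,"claw":1},{"tx":0,"ty":0,"tz":0,"wx":0,"wy":0,"wz":-10.7,"claw":1},{"tx":0,"ty":0,"tz":0,"wx":0,"wy":0,"wz":-10.7,"claw":1}]' >/dev/null; python3 -m crank '[{"tx":0,"ty":0,"tz":0,"wx":0,"wy":0,"wz":-10.7,"claw":1},{"tx":0,"ty":0,"tz":0,"wx":0,"wy":0,"wz":-10.7,"claw":1},{"tx":0,"ty":0,"tz":0,"wx":0,"wy":0,"wz":-10.7,"claw":1},{"tx":0,"ty":0,"tz":0,"wx":0,"wy":0,"wz":-10.7,"claw":1},{"tx":0,"ty":0,"tz":0,"wx":0,"wy":0,"wz":-10.7,"claw":1}]' >/dev/null; python3 -m crank '[{"tx":0,"ty":0,"tz":0,"wx":0,"wy":0,"wz":-10.7,"claw":1},{"tx":0,"ty":0,"tz":0,"wx":0,"wy":0,"wz":-10.7,"claw":1},{"tx":0,"ty":0,"tz":0,"wx":0,"wy":0,"wz":-10.7,"claw":1},{"tx":0,"ty":0,"tz":0,"wx":0,"wy":0,"wz":-10.7,"claw":1},{"tx":0,"ty":0,"tz":0,"wx":0,"wy":0,"wz":-10.7,"claw":1}]'; python3 -m crank '[{"tx":0,"ty":0,"tz":0,"wx":0,"wy":0,"wz":-10.7,"claw":1},{"tx":0,"ty":0,"tz":0,"wx":0,"wy":0,"wz":-10.7,"claw":1},{"tx":0,"ty":0,"tz":0,"wx":0,"wy":0,"wz":0,"claw":1},{"tx":0,"ty":0,"tz":0,"wx":0,"wy":0,"wz":0,"claw":1}]'
python3 - <<'E'
from h import *
from scipy.spatial.transform import Rotation as R
o=robot.get_obs();print(o["qpos"],R.from_quat(o["ee_rot"]).as_matrix().round(3)[:, 0],o["eef_pos"])
for n in("scene","side"):
    im=camera(n);cv2.imwrite(f"pics/{n}2.png",im)
    cs,_=cv2.findContours(terra(im),cv2.RETR_EXTERNAL,cv2.CHAIN_APPROX_NONE)
    for c in cs:
        if cv2.contourArea(c)>250:print(n,cv2.boundingRect(c),cv2.contourArea(c))
    print(proj(n,(.473,-.291,.006)),proj(n,(.473,-.291,.076)))
E
```

```text
time_s: 10.55
eef_pos: [0.4723, -0.291, 0.201]
ee_rot: [0.166, 0.986, 0.0, -0.0]
contact_force: [0.6, 0.5, -0.8]
width: 0.088
finger_force: 0.0
time_s: 11.05
eef_pos: [0.4723, -0.291, 0.2011]
ee_rot: [-0.015, 1.0, 0.0, -0.0]
contact_force: [-0.3, -0.4, 0.0]
width: 0.0877
finger_force: 0.0
[-5.73695870e-01  3.41408606e-01  1.80015421e+00  2.33006409e-05
  1.00012544e+00 -2.17479706e+00] [-1.   -0.03  0.  ] [ 0.47232949 -0.29104138  0.20106045]
scene (223, 278, 41, 41) 1131.5
scene (407, 245, 42, 75) 1891.0
scene (344, 179, 20, 20) 277.5
(np.float64(242.688373405891), np.float64(300.7259465887213)) (np.float64(241.45623259658217), np.float64(285.5258116430315))
side (303, 170, 31, 29) 565.0
side (165, 134, 45, 52) 1139.5
(np.float64(318.14029691860014), np.float64(188.88264186539317)) (np.float64(319.7571281582732), np.float64(175.1446708585637))
```

```bash
python3 -m crank '[{"tx":-2.8,"ty":4.7,"tz":0,"wx":0,"wy":0,"wz":0,"claw":1},{"tx":-2.8,"ty":4.7,"tz":0,"wx":0,"wy":0,"wz":0,"claw":1},{"tx":-2.8,"ty":4.7,"tz":0,"wx":0,"wy":0,"wz":0,"claw":1},{"tx":-2.8,"ty":4.7,"tz":0,"wx":0,"wy":0,"wz":0,"claw":1},{"tx":-2.8,"ty":4.7,"tz":0,"wx":0,"wy":0,"wz":0,"claw":1}]'; python3 -m crank '[{"tx":-2.7,"ty":4.5,"tz":0,"wx":0,"wy":0,"wz":0,"claw":1},{"tx":0,"ty":0,"tz":5,"wx":0,"wy":0,"wz":0,"claw":1},{"tx":0,"ty":0,"tz":4,"wx":0,"wy":0,"wz":0,"claw":1},{"tx":0,"ty":0,"tz":0,"wx":0,"wy":0,"wz":0,"claw":1},{"tx":0,"ty":0,"tz":0,"wx":0,"wy":0,"wz":0,"claw":1}]'
```

```text
time_s: 11.78
eef_pos: [0.6051, -0.0498, 0.2012]
ee_rot: [-0.016, 1.0, -0.0, 0.0]
contact_force: [1.4, -0.2, -0.3]
width: 0.0881
finger_force: 0.0
time_s: 12.4
eef_pos: [0.6307, -0.0057, 0.1124]
ee_rot: [-0.017, 1.0, -0.0, 0.001]
contact_force: [0.2, -1.1, 0.6]
width: 0.0879
finger_force: 0.0
```

```bash
python3 -m crank '[{"tx":0,"ty":0,"tz":5,"wx":0,"wy":0,"wz":0,"claw":1},{"tx":0,"ty":0,"tz":3.5,"wx":0,"wy":0,"wz":0,"claw":1},{"tx":0,"ty":0,"tz":0.6,"wx":0,"wy":0,"wz":0,"claw":1},{"tx":0,"ty":0,"tz":0,"wx":0,"wy":0,"wz":0,"claw":1},{"tx":0,"ty":0,"tz":0,"wx":0,"wy":0,"wz":0,"claw":1}]'; python3 -m crank '[{"tx":0,"ty":0,"tz":0,"wx":0,"wy":0,"wz":0,"claw":-1},{"tx":0,"ty":0,"tz":0,"wx":0,"wy":0,"wz":0,"claw":-1},{"tx":0,"ty":0,"tz":0,"wx":0,"wy":0,"wz":0,"claw":-1},{"tx":0,"ty":0,"tz":0,"wx":0,"wy":0,"wz":0,"claw":-1},{"tx":0,"ty":0,"tz":0,"wx":0,"wy":0,"wz":0,"claw":-1}]'
```

```text
time_s: 13.02
eef_pos: [0.6314, -0.0057, 0.0223]
ee_rot: [-0.017, 1.0, -0.0, 0.002]
contact_force: [0.4, 0.2, -0.6]
width: 0.0879
finger_force: 0.0
time_s: 13.65
eef_pos: [0.6297, -0.0056, 0.02]
ee_rot: [-0.017, 1.0, 0.0, -0.0]
contact_force: [-0.1, 0.3, -0.8]
width: 0.041
finger_force: 0.0
```

```bash
python3 - <<'E'
from h import *
i=camera_info("wrist");im=camera("wrist");o=robot.get_obs();print(o["width"],o["finger_force"],o["eef_pos"])
S=camera("scene");crop(S,260,165,385,265,3,20,"pics/a.png");crop(im,180,200,380,400,3,20,"pics/b.png")
a=cv2.imread("pics/a.png");b=cv2.imread("pics/b.png");h=600;c=np.zeros((600,800,3),np.uint8);a=cv2.resize(a,(375,300));b=cv2.resize(b,(425,425))
c[:300,:375]=a;c[:425,375:]=b;cv2.imwrite("pics/c.png",c)
E
```

```text
0.037596473038507223 0.0 [ 0.62970892 -0.00554362  0.01997419]
```

View pics/c.png

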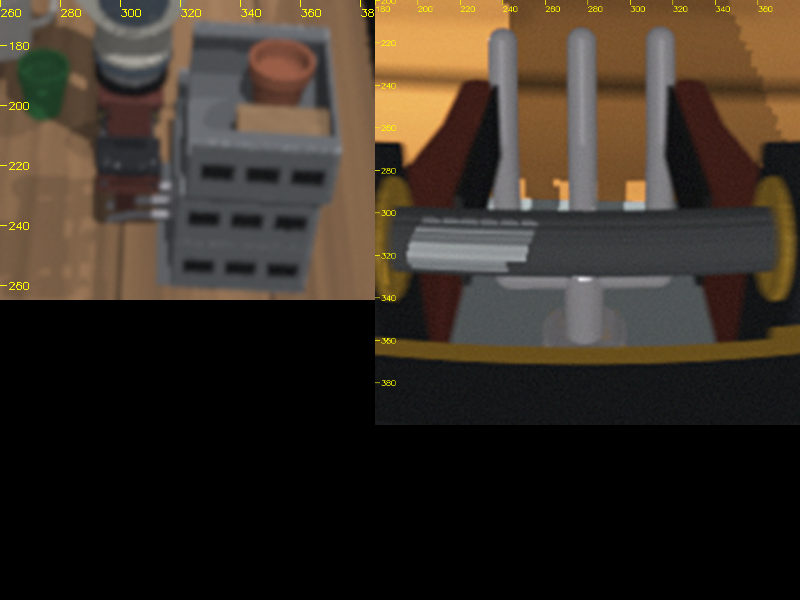

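```bash
python3 - <<'E'
from h import *
i=camera_info("wrist")
f=lambda p:(lambda u:(round(375+(u[0]-180)*2.125),round((u[1]-200)*2.125)))(proj("wrist",p,i))
for w in(.041,.0376,.051):
  for x in(.62,.64):
    for z in(.003,.03):print(w,x,z,f((x,-.0056+w/2,z)),f((x,-.0056-w/2,z)))
print("tips",f((.610,.0148,.007)),f((.6102,-.007,.007)),f((.6117,-.0284,.007)))
o=robot.get_obs();print(o["width"],o["finger_force"])
E
```

```text
0.041 0.62 0.003 (654, 60) (508, 55)
0.041 0.62 0.03 (665, 94) (497, 89)
0.041 0.64 0.003 (649, 125) (508, 121)
0.041 0.64 0.03 (659, 167) (498, 162)
0.0376 0.62 0.003 (648, 60) (514, 56)
0.0376 0.62 0.03 (658, 94) (504, 89)
0.0376 0.64 0.003 (644, 125) (514, 121)
0.0376 0.64 0.03 (652, 167) (504, 162)
0.051 0.62 0.003 (671, 60) (491, 55)
0.051 0.62 0.03 (685, 94) (477, 88)
0.051 0.64 0.003 (666, 126) (491, 120)
0.051 0.64 0.03 (678, 167) (478, 161)
tips (657, 30) (577, 28) (498, 31)
0.033416719145420236 0.0
```

The composite shows the fingers level with the outer tines, but the width keeps shrinking with no force. I'll let it settle and see where it ends.

```bash
python3 -m crank '[{"tx":0,"ty":0,"tz":0,"wx":0,"wy":0,"wz":0,"claw":-1},{"tx":0,"ty":0,"tz":0,"wx":0,"wy":0,"wz":0,"claw":-1},{"tx":0,"ty":0,"tz":0,"wx":0,"wy":0,"wz":0,"claw":-1}]'; python3 - <<'E'
from h import *
im=camera("wrist");cv2.imwrite("pics/w4.png",im)
crop(im,180,200,380,400,3,20,"pics/b2.png")
d=cv2.absdiff(cv2.imread("pics/b.png"),cv2.imread("pics/b2.png")).max(2)>40
print(d.sum());ys,xs=np.nonzero(d);
if len(xs):print(np.percentile(xs,[1,25,50,75,99])/3+180,np.percentile(ys,[1,25,50,75,99])/3+200)
g=cv2.cvtColor(im,cv2.COLOR_BGR2GRAY)
for r in(230,245,255,265,275):print(r,(g[r,205:345:2]//26).tolist())
o=robot.get_obs();print(o["width"],o["finger_force"],o["moment"])
E
```

```text
time_s: 14.12
eef_pos: [0.6298, -0.0056, 0.0201]
ee_rot: [-0.017, 1.0, -0.0, -0.0]
contact_force: [-0.1, -0.7, -0.4]
width: 0.0035
finger_force: 0.0
101995
[182.33333333 235.66666667 266.66666667 311.         374.33333333] [240.33333333 271.         297.66666667 335.33333333 361.33333333]
230 [6, 6, 6, 6, 6, 6, 6, 6, 6, 6, 6, 6, 6, 6, 5, 4, 4, 5, 4, 4, 3, 3, 3, 3, 3, 3, 3, 3, 3, 3, 3, 3, 3, 4, 4, 4, 5, 4, 4, 3, 3, 3, 3, 3, 3, 3, 3, 3, 3, 3, 3, 3, 4, 4, 4, 5, 4, 4, 3, 3, 3, 3, 3, 3, 3, 3, 3, 3, 3, 3]
245 [7, 7, 7, 7, 6, 7, 6, 7, 6, 6, 7, 6, 6, 6, 5, 4, 4, 5, 4, 4, 3, 3, 3, 3, 3, 2, 1, 1, 1, 1, 1, 1, 1, 0, 2, 4, 5, 4, 3, 1, 1, 1, 1, 1, 1, 1, 1, 1, 2, 2, 2, 3, 4, 4, 5, 5, 4, 4, 3, 2, 2, 2, 2, 2, 2, 2, 2, 2, 2, 2]
255 [6, 6, 6, 6, 7, 7, 6, 6, 7, 6, 6, 6, 7, 7, 5, 4, 4, 5, 5, 4, 3, 3, 3, 3, 2, 1, 1, 1, 1, 1, 1, 1, 1, 0, 2, 4, 5, 4, 3, 0, 1, 1, 1, 1, 1, 1, 1, 1, 2, 3, 3, 3, 4, 4, 5, 5, 4, 4, 3, 3, 3, 3, 3, 3, 3, 3, 3, 3, 3, 3]
265 [6, 6, 6, 6, 6, 6, 6, 6, 6, 6, 6, 6, 6, 6, 6, 4, 4, 5, 5, 4, 4, 3, 2, 1, 1, 1, 1, 1, 1, 1, 1, 1, 1, 0, 2, 4, 5, 4, 3, 0, 0, 1, 1, 1, 1, 1, 1, 1, 1, 1, 2, 3, 4, 4, 5, 5, 4, 4, 3, 3, 3, 3, 3, 3, 3, 3, 3, 3, 3, 3]
275 [1, 0, 0, 0, 0, 0, 0, 0, 0, 0, 0, 0, 0, 0, 0, 0, 0, 0, 0, 0, 0, 0, 1, 0, 0, 0, 0, 0, 0, 1, 1, 1, 1, 0, 2, 4, 4, 4, 3, 0, 0, 1, 1, 1, 0, 0, 0, 0, 0, 0, 0, 0, 0, 1, 0, 0, 0, 0, 0, 0, 0, 0, 0, 0, 0, 0, 1, 0, 0, 0]
0.0008451762923038947 0.0 [ 0.01644572 -0.11287867 -0.00805992]
```

```bash
python3 - <<'E'
from h import *
im=cv2.imread("pics/w4.png");crop(im,200,200,360,300,4,10,"pics/w4c.png")
S=camera("side");s=cv2.resize(S[140:260,200:360],None,fx=2,fy=2,interpolation=cv2.INTER_CUBIC)
a=cv2.imread("pics/w4c.png");c=np.zeros((600,640,3),np.uint8);c[:400]=a
s=cv2.resize(S[195:245,220:300],(320,200),interpolation=cv2.INTER_CUBIC);c[400:,:320]=s
S=camera("scene");s=cv2.resize(S[210:260,280:360],(320,200),interpolation=cv2.INTER_CUBIC);c[400:,320:]=s
cv2.imwrite("pics/c2.png",c)
E
```

```text
(no output)
```

View pics/c2.png

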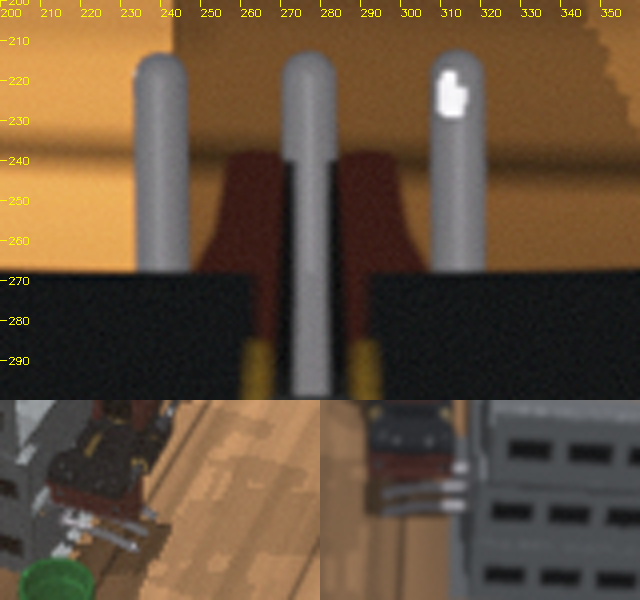

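The fingers closed above the tines without touching them; the middle tine shows between them at (277,260). I'll open again and feel for the shelf carefully.

```bash
python3 -m crank '[{"tx":0,"ty":0,"tz":-0.5,"wx":0,"wy":0,"wz":0,"claw":1},{"tx":0,"ty":0,"tz":0,"wx":0,"wy":0,"wz":0,"claw":1},{"tx":0,"ty":0,"tz":0,"wx":0,"wy":0,"wz":0,"claw":1},{"tx":0,"ty":0,"tz":0,"wx":0,"wy":0,"wz":0,"claw":1},{"tx":0,"ty":0,"tz":0,"wx":0,"wy":0,"wz":0,"claw":1}]';python3 -m crank '[{"tx":0,"ty":0,"tz":0,"wx":0,"wy":0,"wz":0,"claw":1},{"tx":0,"ty":0,"tz":0,"wx":0,"wy":0,"wz":0,"claw":1},{"tx":0,"ty":0,"tz":0.6,"wx":0,"wy":0,"wz":0,"claw":1},{"tx":0,"ty":0,"tz":0.1,"wx":0,"wy":0,"wz":0,"claw":1},{"tx":0,"ty":0,"tz":0,"wx":0,"wy":0,"wz":0,"claw":1}]'; python3 -m crank '[{"tx":0,"ty":0,"tz":0.1,"wx":0,"wy":0,"wz":0,"claw":1},{"tx":0,"ty":0,"tz":0,"wx":0,"wy":0,"wz":0,"claw":1}]'; python3 -m crank '[{"tx":0,"ty":0,"tz":0.1,"wx":0,"wy":0,"wz":0,"claw":1},{"tx":0,"ty":0,"tz":0,"wx":0,"wy":0,"wz":0,"claw":1}]'
```

```text
time_s: 14.9
eef_pos: [0.6297, -0.0055, 0.025]
ee_rot: [-0.017, 1.0, 0.0, -0.0]
contact_force: [0.2, 0.5, -0.1]
width: 0.0472
finger_force: 0.0
time_s: 15.52
eef_pos: [0.6296, -0.0056, 0.0178]
ee_rot: [-0.017, 1.0, 0.0, -0.0]
contact_force: [0.9, 0.4, -0.1]
width: 0.0879
finger_force: 0.0
time_s: 15.78
eef_pos: [0.6298, -0.0056, 0.017]
ee_rot: [-0.017, 1.0, -0.0, -0.0]
contact_force: [-0.5, -0.0, 0.5]
width: 0.0881
finger_force: 0.0
time_s: 16.02
eef_pos: [0.6297, -0.0056, 0.016]
ee_rot: [-0.017, 1.0, -0.0, -0.0]
contact_force: [0.2, -0.5, 0.4]
width: 0.0877
finger_force: 0.0
```

```bash
python3 -m crank '[{"tx":0,"ty":0,"tz":0.2,"wx":0,"wy":0,"wz":0,"claw":1},{"tx":0,"ty":0,"tz":0,"wx":0,"wy":0,"wz":0,"claw":1}]' | sed -n '2p;4p'; python3 -m crank '[{"tx":0,"ty":0,"tz":0.2,"wx":0,"wy":0,"wz":0,"claw":1},{"tx":0,"ty":0,"tz":0,"wx":0,"wy":0,"wz":0,"claw":1}]'| sed -n '2p;4p'; python3 -m crank '[{"tx":0,"ty":0,"tz":0.2,"wx":0,"wy":0,"wz":0,"claw":1},{"tx":0,"ty":0,"tz":0,"wx":0,"wy":0,"wz":0,"claw":1}]'| sed -n '2p;4p'; python3 -m crank '[{"tx":0,"ty":0,"tz":0.1,"wx":0,"wy":0,"wz":0,"claw":1},{"tx":0,"ty":0,"tz":0,"wx":0,"wy":0,"wz":0,"claw":1}]'| sed -n '2p;4p'
```

```text
eef_pos: [0.6296, -0.0056, 0.0139]
contact_force: [-0.9, 0.4, 0.5]
eef_pos: [0.6296, -0.0055, 0.0119]
contact_force: [-0.4, 0.3, -0.3]
eef_pos: [0.6296, -0.0055, 0.0099]
contact_force: [0.2, -0.2, -0.2]
eef_pos: [0.6297, -0.0055, 0.009]
contact_force: [1.3, 0.1, -0.2]
```

```bash
python3 -m crank '[{"tx":0,"ty":0,"tz":0.2,"wx":0,"wy":0,"wz":0,"claw":1},{"tx":0,"ty":0,"tz":0,"wx":0,"wy":0,"wz":0,"claw":1}]' | sed -n '2p;4p'; python3 -m crank '[{"tx":0,"ty":0,"tz":0.1,"wx":0,"wy":0,"wz":0,"claw":1},{"tx":0,"ty":0,"tz":0,"wx":0,"wy":0,"wz":0,"claw":1}]'| sed -n '2p;4p'; python3 -m crank '[{"tx":0,"ty":0,"tz":0,"wx":0,"wy":0,"wz":0,"claw":-0.1},{"tx":0,"ty":0,"tz":0,"wx":0,"wy":0,"wz":0,"claw":-0.1},{"tx":0,"ty":0,"tz":0,"wx":0,"wy":0,"wz":0,"claw":-0.1},{"tx":0,"ty":0,"tz":0,"wx":0,"wy":0,"wz":0,"claw":-0.1},{"tx":0,"ty":0,"tz":0,"wx":0,"wy":0,"wz":0,"claw":-0.1}]'
```

```text
eef_pos: [0.6296, -0.0056, 0.0069]
contact_force: [-1.0, -0.1, -0.7]
eef_pos: [0.6297, -0.0056, 0.006]
contact_force: [-0.2, -0.4, -0.3]
time_s: 18.15
eef_pos: [0.6298, -0.0055, 0.0061]
ee_rot: [-0.017, 1.0, 0.0, 0.0]
contact_force: [1.1, -0.7, 0.0]
width: 0.0501
finger_force: 30.0
```

The grip holds on the outer tines: width 50 mm at 30 N. The fingertips are really about at TCP level, so I'll use that from here. Drawing the fork out.

```bash
python3 -m crank '[{"tx":1,"ty":0,"tz":0,"wx":0,"wy":0,"wz":0,"claw":-1},{"tx":1.5,"ty":0,"tz":0,"wx":0,"wy":0,"wz":0,"claw":-1},{"tx":2,"ty":0,"tz":0,"wx":0,"wy":0,"wz":0,"claw":-1},{"tx":2,"ty":0,"tz":0,"wx":0,"wy":0,"wz":0,"claw":-1},{"tx":2,"ty":0,"tz":0,"wx":0,"wy":0,"wz":0,"claw":-1}]';python3 -m crank '[{"tx":2,"ty":0,"tz":0,"wx":0,"wy":0,"wz":0,"claw":-1},{"tx":2,"ty":0,"tz":0,"wx":0,"wy":0,"wz":0,"claw":-1},{"tx":2,"ty":0,"tz":0,"wx":0,"wy":0,"wz":0,"claw":-1},{"tx":2,"ty":0,"tz":0,"wx":0,"wy":0,"wz":0,"claw":-1},{"tx":0,"ty":0,"tz":0,"wx":0,"wy":0,"wz":0,"claw":-1}]'
python3 - <<'E'
from h import *
i=camera_info("wrist");im=camera("wrist");cv2.imwrite("pics/w5.png",im);import pickle;pickle.dump(i,open("w5.pkl","wb"))
g=cv2.cvtColor(im,cv2.COLOR_BGR2HSV)
o=robot.get_obs();print(o["width"],o["finger_force"],o["eef_pos"],proj("wrist",(.610-.165,-.013,.007),i))
m=cv2.inRange(g[:240],(0,0,100),(180,50,255));cs,_=cv2.findContours(m,0,2)
for c in cs:
    if cv2.contourArea(c)>60:print(cv2.boundingRect(c))
E
```

```text
time_s: 18.77
eef_pos: [0.543, -0.0085, 0.0061]
ee_rot: [-0.017, 1.0, 0.0, -0.0]
contact_force: [0.3, 0.2, -1.3]
width: 0.0498
finger_force: 30.0
time_s: 19.4
eef_pos: [0.4618, -0.0111, 0.006]
ee_rot: [-0.017, 1.0, 0.0, -0.002]
contact_force: [0.6, -0.9, -1.9]
width: 0.0497
finger_force: 30.0
0.0497946940856404 29.983687084168196 [ 0.46368729 -0.01117287  0.00612275] (np.float64(273.9484124554522), np.float64(224.6908225581551))
(230, 221, 15, 19)
(311, 220, 14, 20)
(270, 220, 15, 20)
```

```bash
python3 -m crank '[{"tx":0,"ty":0,"tz":0,"wx":0,"wy":0,"wz":0,"claw":1},{"tx":0,"ty":0,"tz":0,"wx":0,"wy":0,"wz":0,"claw":1},{"tx":0,"ty":0,"tz":0,"wx":0,"wy":0,"wz":0,"claw":1},{"tx":0,"ty":0,"tz":-5,"wx":0,"wy":0,"wz":0,"claw":1},{"tx":0,"ty":0,"tz":-5,"wx":0,"wy":0,"wz":10.7,"claw":1}]'
python3 -m crank '[{"tx":0,"ty":0,"tz":0,"wx":0,"wy":0,"wz":10.7,"claw":1},{"tx":0,"ty":0,"tz":0,"wx":0,"wy":0,"wz":10.7,"claw":1},{"tx":0,"ty":0,"tz":0,"wx":0,"wy":0,"wz":10.7,"claw":1},{"tx":0,"ty":0,"tz":0,"wx":0,"wy":0,"wz":10.7,"claw":1},{"tx":0,"ty":0,"tz":0,"wx":0,"wy":0,"wz":10.7,"claw":1}]' >/dev/null
python3 -m crank '[{"tx":0,"ty":0,"tz":0,"wx":0,"wy":0,"wz":10.7,"claw":1},{"tx":0,"ty":0,"tz":0,"wx":0,"wy":0,"wz":10.7,"claw":1},{"tx":0,"ty":0,"tz":0,"wx":0,"wy":0,"wz":10.7,"claw":1},{"tx":0,"ty":0,"tz":0,"wx":0,"wy":0,"wz":10.7,"claw":1},{"tx":0,"ty":0,"tz":0,"wx":0,"wy":0,"wz":10.7,"claw":1}]' >/dev/null
python3 -m crank '[{"tx":0,"ty":0,"tz":0,"wx":0,"wy":0,"wz":10.7,"claw":1},{"tx":0,"ty":0,"tz":0,"wx":0,"wy":0,"wz":10.7,"claw":1},{"tx":0,"ty":0,"tz":0,"wx":0,"wy":0,"wz":10.7,"claw":1},{"tx":0,"ty":0,"tz":0,"wx":0,"wy":0,"wz":10.7,"claw":1},{"tx":0,"ty":0,"tz":0,"wx":0,"wy":0,"wz":10.7,"claw":1}]' >/dev/null
python3 -m crank '[{"tx":0,"ty":0,"tz":0,"wx":0,"wy":0,"wz":8.8,"claw":1},{"tx":0,"ty":0,"tz":0,"wx":0,"wy":0,"wz":0,"claw":1},{"tx":5,"ty":0,"tz":0,"wx":0,"wy":0,"wz":0,"claw":1},{"tx":4.5,"ty":0,"tz":0,"wx":0,"wy":0,"wz":0,"claw":1},{"tx":0,"ty":0,"tz":0,"wx":0,"wy":0,"wz":0,"claw":1}]'
python3 - <<'E'
from h import *
im=camera("wrist");cv2.imwrite("pics/w6.png",im);i=camera_info("wrist");g=cv2.cvtColor(im,cv2.COLOR_BGR2HSV)
S=camera("scene");cv2.imwrite("pics/sc6.png",S)
print(robot.get_obs()["eef_pos"],robot.get_obs()["qpos"])
print(proj("wrist",(.644,-.005,.02),i),proj("wrist",(.56,-.008,.02),i),proj("scene",(.444,-.012,.01)),proj("scene",(.644,-.005,.02)))
E
```

```text
time_s: 20.08
eef_pos: [0.4644, -0.0111, 0.1066]
ee_rot: [0.078, 0.997, -0.0, -0.001]
contact_force: [1.8, 0.7, 0.1]
width: 0.0875
finger_force: 0.0
time_s: 22.58
eef_pos: [0.5631, -0.0079, 0.1063]
ee_rot: [1.0, 0.019, 0.002, 0.0]
contact_force: [0.1, 0.5, 0.1]
width: 0.0879
finger_force: 0.0
[ 0.55898692 -0.00789315  0.1055528 ] [-3.53999854e-02  4.83637203e-01  1.84846377e+00 -1.84298027e-05
  8.11076858e-01  1.49917384e+00]
(np.float64(278.3346123167252), np.float64(107.45524363682577)) (np.float64(278.26039940135513), np.float64(213.2227368080498)) (np.float64(244.91526101002339), np.float64(230.33962872958173)) (np.float64(305.4710400815811), np.float64(230.03440847405528))
```

```bash
python3 -m crank '[{"tx":0,"ty":0,"tz":5,"wx":0,"wy":0,"wz":0,"claw":1},{"tx":0,"ty":0,"tz":4,"wx":0,"wy":0,"wz":0,"claw":1},{"tx":0,"ty":0,"tz":0.8,"wx":0,"wy":0,"wz":0,"claw":1},{"tx":0,"ty":0,"tz":0,"wx":0,"wy":0,"wz":0,"claw":1},{"tx":0,"ty":0,"tz":0,"wx":0,"wy":0,"wz":0,"claw":-1}]'
python3 -m crank '[{"tx":0,"ty":0,"tz":0,"wx":0,"wy":0,"wz":0,"claw":-1},{"tx":0,"ty":0,"tz":0,"wx":0,"wy":0,"wz":0,"claw":-1},{"tx":0,"ty":0,"tz":0,"wx":0,"wy":0,"wz":0,"claw":-1},{"tx":0,"ty":0,"tz":0,"wx":0,"wy":0,"wz":0,"claw":-1},{"tx":0,"ty":0,"tz":0,"wx":0,"wy":0,"wz":0,"claw":-1}]'
python3 -m crank '[{"tx":0,"ty":0,"tz":0,"wx":0,"wy":0,"wz":0,"claw":-1},{"tx":0,"ty":0,"tz":0,"wx":0,"wy":0,"wz":0,"claw":-1},{"tx":0,"ty":0,"tz":0,"wx":0,"wy":0,"wz":0,"claw":-1}]'
```

```text
time_s: 23.3
eef_pos: [0.5607, -0.008, 0.0096]
ee_rot: [1.0, 0.017, 0.001, 0.0]
contact_force: [-0.3, -0.1, 0.2]
width: 0.081
finger_force: 0.0
time_s: 23.92
eef_pos: [0.5598, -0.0079, 0.008]
ee_rot: [1.0, 0.017, -0.0, -0.0]
contact_force: [0.4, -0.2, -0.0]
width: 0.0311
finger_force: 0.0
time_s: 24.3
eef_pos: [0.5598, -0.0079, 0.008]
ee_rot: [1.0, 0.017, -0.0, -0.0]
contact_force: [0.5, -0.2, -0.4]
width: 0.0258
finger_force: 30.0
```

```bash
python3 -m crank '[{"tx":0,"ty":0,"tz":-2,"wx":0,"wy":0,"wz":0,"claw":-1},{"tx":0,"ty":0,"tz":-4,"wx":0,"wy":0,"wz":0,"claw":-1},{"tx":-2.5,"ty":0,"tz":-3,"wx":0,"wy":0,"wz":0,"claw":-1},{"tx":-3,"ty":0,"tz":0,"wx":0,"wy":0,"wz":0,"claw":-1},{"tx":-2,"ty":0,"tz":0,"wx":0,"wy":0,"wz":0,"claw":-1}]'
python3 -m crank '[{"tx":0,"ty":0,"tz":0,"wx":0,"wy":0,"wz":-6.8,"claw":-1},{"tx":0,"ty":0,"tz":0,"wx":0,"wy":0,"wz":-10.7,"claw":-1},{"tx":0,"ty":0,"tz":0,"wx":0,"wy":0,"wz":-10.7,"claw":-1},{"tx":0,"ty":0,"tz":0,"wx":0,"wy":0,"wz":-10.7,"claw":-1},{"tx":0,"ty":0,"tz":0,"wx":0,"wy":0,"wz":-10.7,"claw":-1}]' >/dev/null
python3 -m crank '[{"tx":0,"ty":0,"tz":0,"wx":0,"wy":0,"wz":-10.7,"claw":-1},{"tx":0,"ty":0,"tz":0,"wx":0,"wy":0,"wz":-10.7,"claw":-1},{"tx":0,"ty":0,"tz":0,"wx":0,"wy":0,"wz":-10.7,"claw":-1},{"tx":0,"ty":0,"tz":0,"wx":0,"wy":0,"wz":-10.7,"claw":-1},{"tx":0,"ty":0,"tz":0,"wx":0,"wy":0,"wz":-10.7,"claw":-1}]' >/dev/null
python3 -m crank '[{"tx":0,"ty":0,"tz":0,"wx":0,"wy":0,"wz":-10.7,"claw":-1},{"tx":0,"ty":0,"tz":0,"wx":0,"wy":0,"wz":-10.7,"claw":-1},{"tx":0,"ty":0,"tz":0,"wx":0,"wy":0,"wz":-10.7,"claw":-1},{"tx":0,"ty":0,"tz":0,"wx":0,"wy":0,"wz":-10.7,"claw":-1},{"tx":0,"ty":0,"tz":0,"wx":0,"wy":0,"wz":-10.7,"claw":-1}]' >/dev/null
python3 -m crank '[{"tx":0,"ty":0,"tz":0,"wx":0,"wy":0,"wz":-10.7,"claw":-1},{"tx":0,"ty":0,"tz":0,"wx":0,"wy":0,"wz":-10.7,"claw":-1},{"tx":0,"ty":0,"tz":0,"wx":0,"wy":0,"wz":0,"claw":-1},{"tx":0,"ty":0,"tz":0,"wx":0,"wy":0,"wz":0,"claw":-1}]'
python3 - <<'E'
from h import *
for n in("scene","side"):cv2.imwrite(f"pics/{n}7.png",camera(n))
o=robot.get_obs();p=o["eef_pos"];print(p,o["qpos"],o["moment"])
S=cv2.imread("pics/scene7.png");D=cv2.imread("pics/side7.png")
for n,im in(("scene",S),("side",D)):
    q=p+[.116,0,0];u=proj(n,q);print(n,u)
s=cv2.resize(S[170:270,200:360],(800,500),interpolation=cv2.INTER_CUBIC)
cv2.imwrite("pics/s7c.png",s)
E
```

```text
time_s: 24.92
eef_pos: [0.4838, -0.0105, 0.0996]
ee_rot: [1.0, 0.017, 0.001, 0.0]
contact_force: [-0.3, -0.5, -2.5]
width: 0.0257
finger_force: 30.0
time_s: 27.3
eef_pos: [0.485, -0.0105, 0.0987]
ee_rot: [0.002, 1.0, -0.0, 0.0]
contact_force: [0.8, 0.3, -2.0]
width: 0.0262
finger_force: 30.0
[ 0.48491657 -0.01050003  0.09836857] [-4.62003410e-02  4.08812825e-01  2.01404846e+00  3.14659417e-05
  7.18422380e-01 -1.61373113e+00] [ 0.01409262 -0.09945562 -0.04099657]
scene (np.float64(292.9714203674897), np.float64(213.04829506212607))
side (np.float64(259.2641805554633), np.float64(209.56493894141263))
```

```bash
python3 - <<'E'
from h import *
p=np.array([.485,-.0105,.0984])
for n in("scene","side"):
    im=cv2.imread(f"pics/{n}7.png");h=cv2.cvtColor(im,cv2.COLOR_BGR2HSV)
    for dy in(-.0215,0,.0215):
        u=proj(n,p+[.116,dy,-.004]);print(n,"tip expected",np.round(u,1),"root",np.round(proj(n,p+[.043,dy,.006]),1))
    u=np.round(proj(n,p+[.1,0,0])).astype(int);s=h[u[1]-14:u[1]+14,u[0]-22:u[0]+22,1]
    print(u-[22,14]);print("\n".join("".join("#" if v<60 else "+" if v<90 else "." for v in r) for r in s))
E
```

```text
scene tip expected [292.6 218.6] root [269.4 215.1]
scene tip expected [293. 214.] root [270.  210.4]
scene tip expected [293.3 209.4] root [270.6 205.9]
[266 199]
..............+.............................
..+...........+...............+.............
.++...........................+.............
..+..........+................+.............
...+..........................+.............
..+####++++++...............................
..+###########+++++........................+
..+#################+++........+...........+
++######################++.....+............
#######++##################+...+..........+.
#######++++++++++++#########....+.........+.
##################++++######.....+.......+..
######################++++++......++.+++....
##########################+.................
++####++++++++#############+................
.+########++++++++++#######+................
.+#################++++####+................
.+#####################++++.................
..++######################+.................
.........+++++#############.................
...................+#######.........
[... 1046 characters left out ...]
+++++.........++++######+
##########........##########+.........++++++
#########.........############++.+#.....+++#
########+..........+.++++#######.+#........+
########........++++........++##............
#######........+########+++.................
#######........############++......+#+......
######..........+#++###########++..###......
#####+...................+############......
#####........................+#######......#
####............................++##+......#
####.......................................+
###.........................................
##..........................................
##..........................................
#...........................................
```

```bash
python3 -m crank '[{"tx":0,"ty":-0.95,"tz":3,"wx":0,"wy":0,"wz":0,"claw":-1},{"tx":0,"ty":0,"tz":4,"wx":0,"wy":0,"wz":0,"claw":-1},{"tx":0,"ty":0,"tz":1.3,"wx":0,"wy":0,"wz":0,"claw":-1},{"tx":0,"ty":0,"tz":0,"wx":0,"wy":0,"wz":0,"claw":-1},{"tx":0,"ty":0,"tz":0,"wx":0,"wy":0,"wz":0,"claw":-1}]'
python3 -m crank '[{"tx":-2,"ty":0,"tz":0,"wx":0,"wy":0,"wz":0,"claw":-1},{"tx":-2,"ty":0,"tz":0,"wx":0,"wy":0,"wz":0,"claw":-1},{"tx":-2,"ty":0,"tz":0,"wx":0,"wy":0,"wz":0,"claw":-1},{"tx":-1,"ty":0,"tz":0,"wx":0,"wy":0,"wz":0,"claw":-1},{"tx":-1,"ty":0,"tz":0,"wx":0,"wy":0,"wz":0,"claw":-1}]'
python3 -m crank '[{"tx":-2,"ty":0,"tz":0,"wx":0,"wy":0,"wz":0,"claw":-1},{"tx":-2,"ty":0,"tz":0,"wx":0,"wy":0,"wz":0,"claw":-1},{"tx":-2,"ty":0,"tz":0,"wx":0,"wy":0,"wz":0,"claw":-1},{"tx":0,"ty":0,"tz":0,"wx":0,"wy":0,"wz":0,"claw":-1},{"tx":0,"ty":0,"tz":0,"wx":0,"wy":0,"wz":0,"claw":-1}]'
```

```text
time_s: 28.02
eef_pos: [0.4857, -0.02, 0.0161]
ee_rot: [0.001, 1.0, -0.0, 0.001]
contact_force: [-0.2, 0.2, -2.0]
width: 0.0258
finger_force: 30.0
time_s: 28.65
eef_pos: [0.5652, -0.02, 0.0157]
ee_rot: [0.0, 1.0, -0.0, 0.0]
contact_force: [-0.3, 0.6, -2.1]
width: 0.0252
finger_force: 30.0
time_s: 29.28
eef_pos: [0.6235, -0.0201, 0.0148]
ee_rot: [0.0, 1.0, 0.0, -0.001]
contact_force: [-1.4, -0.1, -2.0]
width: 0.0259
finger_force: 30.0
```

```bash
python3 -m crank '[{"tx":0,"ty":0,"tz":0.4,"wx":0,"wy":0,"wz":0,"claw":-1},{"tx":0,"ty":0,"tz":0,"wx":0,"wy":0,"wz":0,"claw":-1},{"tx":0,"ty":0,"tz":0.2,"wx":0,"wy":0,"wz":0,"claw":-1},{"tx":0,"ty":0,"tz":0,"wx":0,"wy":0,"wz":0,"claw":-1},{"tx":0,"ty":0,"tz":0,"wx":0,"wy":0,"wz":0,"claw":-1}]'
python3 -m crank '[{"tx":0,"ty":0,"tz":0,"wx":0,"wy":0,"wz":0,"claw":0.6},{"tx":0,"ty":0,"tz":0,"wx":0,"wy":0,"wz":0,"claw":0.6},{"tx":0,"ty":0,"tz":0,"wx":0,"wy":0,"wz":0,"claw":0.6},{"tx":0,"ty":0,"tz":0,"wx":0,"wy":0,"wz":0,"claw":0.6}]'
python3 -m crank '[{"tx":2,"ty":0,"tz":0,"wx":0,"wy":0,"wz":0,"claw":0.6},{"tx":3,"ty":0,"tz":0.2,"wx":0,"wy":0,"wz":0,"claw":0.6},{"tx":1.7,"ty":0,"tz":0,"wx":0,"wy":0,"wz":0,"claw":0.6},{"tx":0,"ty":0,"tz":0,"wx":0,"wy":0,"wz":0,"claw":0.6},{"tx":0,"ty":0,"tz":0,"wx":0,"wy":0,"wz":0,"claw":0.6}]'
python3 -m crank '[{"tx":0,"ty":0,"tz":0,"wx":0,"wy":0,"wz":0,"claw":-1},{"tx":0,"ty":0,"tz":0,"wx":0,"wy":0,"wz":0,"claw":-1},{"tx":0,"ty":0,"tz":0,"wx":0,"wy":0,"wz":0,"claw":-1},{"tx":0,"ty":0,"tz":0,"wx":0,"wy":0,"wz":0,"claw":-1},{"tx":0,"ty":0,"tz":0,"wx":0,"wy":0,"wz":0,"claw":-1}]'
```

```text
time_s: 29.9
eef_pos: [0.6247, -0.0201, 0.0092]
ee_rot: [0.0, 1.0, 0.0, -0.0]
contact_force: [-2.3, 0.8, 0.6]
width: 0.0256
finger_force: 30.0
time_s: 30.4
eef_pos: [0.6249, -0.0201, 0.0091]
ee_rot: [0.0, 1.0, -0.0, 0.0]
contact_force: [0.5, 0.4, 0.1]
width: 0.0624
finger_force: 0.0
time_s: 31.02
eef_pos: [0.5592, -0.0201, 0.0074]
ee_rot: [0.0, 1.0, -0.0, 0.001]
contact_force: [0.2, -0.4, -0.4]
width: 0.0703
finger_force: 0.0
time_s: 31.65
eef_pos: [0.5578, -0.02, 0.0071]
ee_rot: [0.0, 1.0, 0.0, -0.0]
contact_force: [0.5, -0.2, 0.5]
width: 0.0258
finger_force: 30.0
```

```bash
python3 -m crank '[{"tx":0,"ty":0,"tz":-0.4,"wx":0,"wy":0,"wz":0,"claw":-1},{"tx":0,"ty":0,"tz":0,"wx":0,"wy":0,"wz":0,"claw":-1},{"tx":-1,"ty":0,"tz":0,"wx":0,"wy":0,"wz":0,"claw":-1},{"tx":-1,"ty":0,"tz":0,"wx":0,"wy":0,"wz":0,"claw":-1},{"tx":-1,"ty":0,"tz":0,"wx":0,"wy":0,"wz":0,"claw":-1}]'
python3 -m crank '[{"tx":-1,"ty":0,"tz":0,"wx":0,"wy":0,"wz":0,"claw":-1},{"tx":-1,"ty":0,"tz":0,"wx":0,"wy":0,"wz":0,"claw":-1},{"tx":-0.5,"ty":0,"tz":0,"wx":0,"wy":0,"wz":0,"claw":-1},{"tx":0,"ty":0,"tz":0,"wx":0,"wy":0,"wz":0,"claw":-1},{"tx":0,"ty":0,"tz":0,"wx":0,"wy":0,"wz":0,"claw":-1}]'
python3 -m crank '[{"tx":-0.5,"ty":0,"tz":0,"wx":0,"wy":0,"wz":0,"claw":-1},{"tx":0,"ty":0,"tz":0,"wx":0,"wy":0,"wz":0,"claw":-1}]'
```

```text
time_s: 32.28
eef_pos: [0.5889, -0.0201, 0.0111]
ee_rot: [0.0, 1.0, -0.0, 0.0]
contact_force: [-0.4, -0.6, -2.0]
width: 0.0256
finger_force: 30.0
time_s: 32.9
eef_pos: [0.6123, -0.0201, 0.0109]
ee_rot: [0.0, 1.0, 0.0, -0.0]
contact_force: [-0.1, -1.0, -2.2]
width: 0.0258
finger_force: 30.0
time_s: 33.15
eef_pos: [0.6184, -0.0201, 0.0112]
ee_rot: [0.0, 1.0, -0.0, 0.0]
contact_force: [0.8, -0.3, -2.5]
width: 0.0259
finger_force: 30.0
```

```bash
python3 -m crank '[{"tx":-0.4,"ty":0,"tz":0,"wx":0,"wy":0,"wz":0,"claw":-1},{"tx":0,"ty":0,"tz":0,"wx":0,"wy":0,"wz":0,"claw":-1}]'|sed -n '2p;4p'
python3 -m crank '[{"tx":-0.3,"ty":0,"tz":0,"wx":0,"wy":0,"wz":0,"claw":-1},{"tx":0,"ty":0,"tz":0,"wx":0,"wy":0,"wz":0,"claw":-1}]'|sed -n '2p;4p'
python3 -m crank '[{"tx":-0.2,"ty":0,"tz":0,"wx":0,"wy":0,"wz":0,"claw":-1},{"tx":0,"ty":0,"tz":0,"wx":0,"wy":0,"wz":0,"claw":-1}]'|sed -n '2p;4p'
python3 -m crank '[{"tx":-0.2,"ty":0,"tz":0,"wx":0,"wy":0,"wz":0,"claw":-1},{"tx":0,"ty":0,"tz":0,"wx":0,"wy":0,"wz":0,"claw":-1}]'|sed -n '2p;4p'
```

```text
eef_pos: [0.6223, -0.0201, 0.0112]
contact_force: [0.4, 0.2, -2.1]
eef_pos: [0.6251, -0.0201, 0.0111]
contact_force: [-0.7, -0.9, -0.7]
eef_pos: [0.627, -0.0202, 0.0111]
contact_force: [0.2, -0.3, -1.8]
eef_pos: [0.629, -0.0201, 0.0111]
contact_force: [-0.3, -0.8, -1.9]
```

```bash
python3 -m crank '[{"tx":-0.2,"ty":0,"tz":0,"wx":0,"wy":0,"wz":0,"claw":-1},{"tx":0,"ty":0,"tz":0,"wx":0,"wy":0,"wz":0,"claw":-1}]'|sed -n '2p;4p'
python3 -m crank '[{"tx":-0.2,"ty":0,"tz":0,"wx":0,"wy":0,"wz":0,"claw":-1},{"tx":0,"ty":0,"tz":0,"wx":0,"wy":0,"wz":0,"claw":-1}]'|sed -n '2p;4p'
python3 -m crank '[{"tx":-0.15,"ty":0,"tz":0,"wx":0,"wy":0,"wz":0,"claw":-1},{"tx":0,"ty":0,"tz":0,"wx":0,"wy":0,"wz":0,"claw":-1}]'|sed -n '2p;4p'
```

```text
eef_pos: [0.631, -0.0201, 0.0111]
contact_force: [-0.4, -0.5, -2.9]
eef_pos: [0.6331, -0.0201, 0.0111]
contact_force: [0.1, -0.1, -2.4]
eef_pos: [0.6341, -0.0201, 0.0109]
contact_force: [-1.9, 0.1, -2.2]
```

```bash
python3 -m crank '[{"tx":-0.1,"ty":0,"tz":0,"wx":0,"wy":0,"wz":0,"claw":-1},{"tx":0,"ty":0,"tz":0,"wx":0,"wy":0,"wz":0,"claw":-1}]'|sed -n '2p;4p'
python3 -m crank '[{"tx":-0.1,"ty":0,"tz":0,"wx":0,"wy":0,"wz":0,"claw":-1},{"tx":0,"ty":0,"tz":0,"wx":0,"wy":0,"wz":0,"claw":-1}]'|sed -n '2p;4p'
```

```text
eef_pos: [0.6342, -0.0201, 0.0107]
contact_force: [-4.6, 0.0, -1.2]
eef_pos: [0.6343, -0.0201, 0.0105]
contact_force: [-7.8, -0.1, -0.6]
```

```bash
python3 -m crank '[{"tx":0,"ty":0,"tz":0.1,"wx":0,"wy":0,"wz":0,"claw":-1},{"tx":0,"ty":0,"tz":0,"wx":0,"wy":0,"wz":0,"claw":-1}]'|sed -n '2p;4p'
python3 -m crank '[{"tx":0,"ty":0,"tz":0,"wx":0,"wy":0,"wz":0,"claw":0},{"tx":0,"ty":0,"tz":0,"wx":0,"wy":0,"wz":0,"claw":0.3},{"tx":0,"ty":0,"tz":0,"wx":0,"wy":0,"wz":0,"claw":0.3},{"tx":0,"ty":0,"tz":0,"wx":0,"wy":0,"wz":0,"claw":0.3}]'
python3 -m crank '[{"tx":0.5,"ty":0,"tz":-3,"wx":0,"wy":0,"wz":0,"claw":0.6},{"tx":3,"ty":0,"tz":-3,"wx":0,"wy":0,"wz":0,"claw":0.6},{"tx":6,"ty":0,"tz":0,"wx":0,"wy":0,"wz":0,"claw":0.6},{"tx":5,"ty":0,"tz":-3,"wx":0,"wy":0,"wz":0,"claw":1},{"tx":0,"ty":0,"tz":0,"wx":0,"wy":0,"wz":0,"claw":1}]'
python3 - <<'E'
from h import *
S=camera("scene");D=camera("side");c=np.zeros((600,800,3),np.uint8)
c[:,:400]=cv2.resize(S[170:320,210:385],(400,343),interpolation=cv2.INTER_CUBIC)[:600] if 0 else 0
a=cv2.resize(S[150:320,205:390],(400,368),interpolation=cv2.INTER_CUBIC);b=cv2.resize(D[140:300,170:350],(400,356),interpolation=cv2.INTER_CUBIC)
c[:368,:400]=a;c[:356,400:]=b
i=camera_info("wrist");W=camera("wrist");c[368:,200:600]=cv2.resize(W[180:350,150:400],(400,232)) 
cv2.imwrite("pics/fin.png",c);cv2.imwrite("pics/w9.png",W)
print(proj("scene",(.616,-.02,.015)),proj("side",(.616,-.02,.015)))
E
```

```text
eef_pos: [0.6342, -0.0201, 0.0095]
contact_force: [-7.7, -1.1, -0.1]
time_s: 36.15
eef_pos: [0.6368, -0.0201, 0.0103]
ee_rot: [0.0, 1.0, -0.0, 0.0]
contact_force: [0.3, 1.4, 0.7]
width: 0.0566
finger_force: 0.0
time_s: 36.78
eef_pos: [0.4889, -0.0199, 0.1015]
ee_rot: [0.001, 1.0, 0.0, 0.0]
contact_force: [0.8, 0.2, 0.3]
width: 0.086
finger_force: 0.0
(np.float64(296.7282038403729), np.float64(233.87600507060262)) (np.float64(256.6016459994487), np.float64(223.34215968431621))
```

View pics/fin.png

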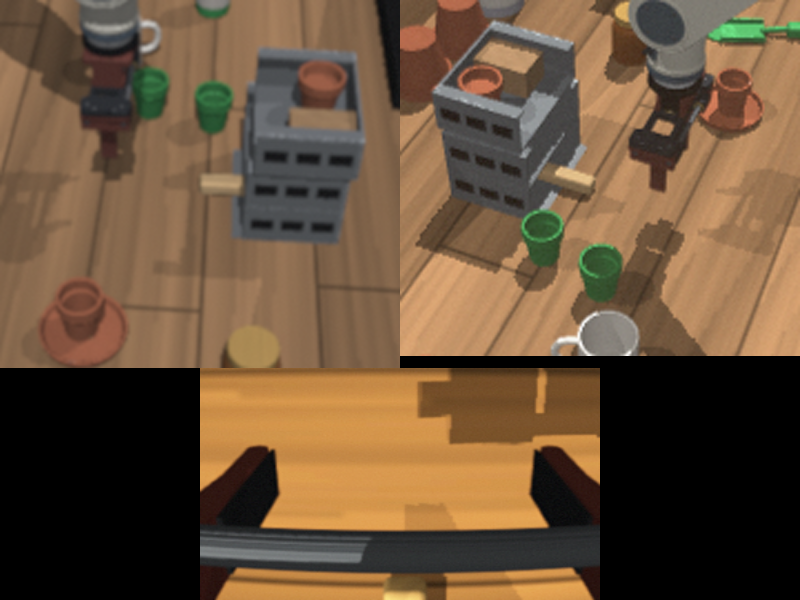

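The pot stands upright on its saucer. Only the handle end shows, at scene (298,235), where I expected it, and the crate, top tier and bystanders are undisturbed.

```bash
python3 -c "
from rig import robot;print(robot.sign_off())"
```

```text
the job is handed in; nothing more can be done
None
```

The job is handed in at about 37 s: the pot stands upright on its saucer, and the fork is turned round, tines against the crate's back wall, with only the handle end sticking out.

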